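# Lay the tall boxes down under the basin

## Robot

A 6-joint arm with a two-finger parallel gripper is mounted at the origin on the work surface. World frame = base frame: x ahead of the robot, y to its left, z up, the work surface at z = 0. Lengths are in m, angles in rad, forces in N, time in s.
With the tool pointing down it reaches from about 0.375 to 0.975 m from the base axis. Payload 3.8 kg.
Tool frame: the origin (TCP) lies on the centre line of the jaws, within the pads' length; the fingertips stand 25 mm ahead of it and the grasp point (between the pads) lies 6 mm ahead of it; z points along the fingers, y is the direction in which the jaws open and shut (so a half turn about z gives the same grasp; the last joint's range is limited). The gripper opens to 85 mm and grips with 20 to 120 N. Pads are 22 mm wide; open, the fingers measure 114 mm over their backs; the gripper's body (76 mm by 85 mm) begins 54 mm behind the grasp point. The pads swing forward as they close: fully open they stand 13 mm farther back than shut.
Start: joints at [-1.291, 0.264, 1.604, -0, 1.274, -0.037], TCP at [0.21, -0.641, 0.256] pointing down, gripper open.
Joint ranges: [-2.63, 2.63], [-0.94, 2.18], [0.31, 2.57], [-1.31, 4.45], [0, 2.66], [-2.55, 2.55]. Speed limits (rad/s): [2.57, 2.57, 3.14, 3.14, 3.14, 3.14].

## Interface

Orientations are given as a rotation vector (axis times angle).
In Python, from workcell import bot gives the robot as it stands.
- The arm moves only by the tool servo_tool, never from a script. Its argument "moves" is a list of rows, each a list of 3 entries, a list of its own where there are three numbers: the closure in counts, from 0 (fully open) to 255 (shut), then the shift along the tool's x, y, z in m, then the turn about the tool's z in rad. A call has exactly 8 rows; each row shifts and turns the pose as measured when the row begins, along the tool's axes as they then stand; what a row does not reach is not made up. A row lasts 1/12 s, in which the tool goes at most 41.7 mm and 7.16 degrees, less where a joint would pass 70% of its speed; a pose out of reach is approached as far as the arm can. A call is refused whole if a number of a shift passes 0.0417 or a number of a turn 0.125, either way. A call with a gripper value outside its range is refused whole. The fingers move at their own pace and stop on an object; "newtons" is the grip in N (left out, the last holds). Time passes only in rows, so rows that do not move let the fingers close, or fill a call up. It gives the time, the measured TCP pose, the force and the opening at its end, in the units of the state.
- bot.read_state(): the state, without advancing time (a new reading comes with each control period).
- bot.read_camera(name): name is "side" or "top"; returns a dict with "pixels" (400x640x3 uint8, red, green, blue), "depth" (400x640 float32, m along the optical axis (not along the pixel's ray), 0 where there is no reading), "intrinsics" (3x3 intrinsics, pixels), "R" (3x3) and "t" (3): a world point X has camera coordinates R X + t. Camera axes: x right, y down, z forward; pixel columns grow to the right and rows downward; lengths in m; the calibration is good to about 2 mm. A picture is of the moment at which its call begins.
- bot.finish_job(): hands the job in, once; it reports no verdict.
The state is a dict: "time": time; "q": joint angles; "joint_vel": joint speeds; "joint_torque": joint torques, N m; "tool_pos": TCP position; "tcp_rot": TCP orientation; "wrist_force": force on the tool from outside, world axes, zero at the start; "torque": the same for the moment, N m; "width": opening from 0.0 (shut) to 1.0 (fully open).
Only numpy, scipy, OpenCV 4.12 (cv2) and the standard library are available. Lean on these libraries where they do the work, as an engineer would, in place of code of your own. Each camera call takes 0.05 s, during which the arm holds its last target.

## Task

The low pull-out under the basin will not clear the two boxes standing on end, so lay both down: with the fingertips, push the hex key case near its top so that it topples onto its broad side inside the orange taped rectangle, and push the carton over in the same way into the green one. Only push: do not pinch or lift the boxes, do not slide them along standing, and do not disturb the other things around. Finish clear of everything.

Things in the scene. Friction and masses are not known exactly. Their poses are not given: they have to be found in the camera images.
- hex_case: Hex key case: orange plastic box with dark windows and steel hex keys on its two broad faces, 0.28 to 0.56 kg. Stands on its end: 35 mm thick (its x), 76 mm wide (its y), 140 mm tall (its z, up). Origin at the centre of its underside. Must fall towards its +x, over its taped rectangle; 60 mm free behind its -x face (over low things). Tips by itself past about 15 degrees.
- carton: Carton of dishwasher tablets: green card box with white bands, 0.21 to 0.42 kg. Stands on its end: 42 mm thick (its x), 84 mm wide (its y), 150 mm tall (its z, up). Origin at the centre of its underside. Must fall towards its +x, over its taped rectangle; 60 mm free behind its -x face (over low things). Tips by itself past about 16 degrees.
- hex_zone: Rectangle of orange tape on the boards, flat (1 mm), fixed: 190 mm (its x) by 120 mm (its y) inside, tape 12 mm wide, so 214 by 144 mm outside. Origin at its centre, on the floor. The hex key case stands astride the middle of its -x end and has to fall along its +x (within about 0.1 rad).
- carton_zone: Rectangle of green tape on the boards, flat (1 mm), fixed: 200 mm (its x) by 134 mm (its y) inside, tape 12 mm wide, so 224 by 158 mm outside. Origin at its centre, on the floor. The carton stands astride the middle of its -x end and has to fall along its +x (within about 0.1 rad).
- hex_case_foot_l (a point): Corner of the hex key case, mid-thickness: 38 mm to its +y, bottom end (0 mm along its z).
- hex_case_foot_r (a point): Corner of the hex key case, mid-thickness: 38 mm to its -y, bottom end (0 mm along its z).
- hex_case_top_l (a point): Corner of the hex key case, mid-thickness: 38 mm to its +y, top end (140 mm along its z).
- hex_case_top_r (a point): Corner of the hex key case, mid-thickness: 38 mm to its -y, top end (140 mm along its z).
- carton_foot_l (a point): Corner of the carton, mid-thickness: 42 mm to its +y, bottom end (0 mm along its z).
- carton_foot_r (a point): Corner of the carton, mid-thickness: 42 mm to its -y, bottom end (0 mm along its z).
- carton_top_l (a point): Corner of the carton, mid-thickness: 42 mm to its +y, top end (150 mm along its z).
- carton_top_r (a point): Corner of the carton, mid-thickness: 42 mm to its -y, top end (150 mm along its z).
- funnel: Red plastic funnel standing on its mouth, 100 mm across, 110 mm high; origin at the centre of its underside. Bystander.
- pot: Small blue-glazed ceramic pot, 94 mm across, 75 mm high; origin at the centre of its underside. Bystander.
- bottle: White bottle with blue cap, 64 mm across, 180 mm high; origin at the centre of its underside. Bystander.
- stopper: Black rubber drain stopper, 46 mm across, 38 mm high; origin at the centre of its underside. Bystander.
- brush: Flat brush with a wooden handle lying on the floor, about 200 mm long along its x, under 30 mm high; origin under its middle. Bystander.

How it is judged:
By the outcome, as a careful person would: the job done as asked, in the order asked, and still so for the second after the job is handed in, with the robot touching nothing.
It also fails if it takes over 38 s, if anything falls off the work surface, if the arm or the gripper's body presses on something with over 40 N, if the wrist force passes 120 N, or if a joint passes its speed limit or range.

## Working session

There is one attempt and no reset: what is moved stays moved. The work goes in short steps, Python scripts to look and compute and a tool call to move; the robot and the scene stay as the last step left them, time stands still between calls to the robot, and variables do not carry over. Pictures are saved under pics/ and viewed, and the job is handed in when it is done.

Besides the shell and the picture viewer there is one more tool, called after "Request:" as a command line: name --argument value ..., lists and objects as JSON in quotes. servo_tool: Moves the arm, as the interface text tells. Its arguments: {"type":"object","properties":{"moves":{"type":"array","items":{"type":"array"}},"newtons":{"type":"number"}},"required":["moves"]}

```bash
mkdir -p pics; ls; python3 - <<'E'
from workcell import bot
import cv2,numpy as np,pickle
d={}
for n in("side","top"):
    c=bot.read_camera(n);d[n]=c
    cv2.imwrite(f"pics/{n}0.png",c["pixels"][:,:,::-1])
    print(n,c["intrinsics"].tolist(),np.round(-c["R"].T@c["t"],3),np.round(c["R"],3).tolist())
pickle.dump(d,open("c0.pkl","wb"))
print(bot.read_state())
E
```

```text
pics
side [[372.24573120491794, 0.0, 324.8529944532959], [0.0, 372.24573120491794, 198.82686593719166], [0.0, 0.0, 1.0]] [ 0.502 -0.595  0.816] [[0.996, -0.085, 0.015], [-0.056, -0.766, -0.64], [0.065, 0.637, -0.768]]
top [[391.58417009599117, 0.0, 316.2833702008333], [0.0, 391.58417009599117, 200.17388636688057], [0.0, 0.0, 1.0]] [ 0.398 -0.01   1.103] [[-0.011, -1.0, 0.021], [-0.985, 0.007, -0.171], [0.171, -0.022, -0.985]]
{'time': 0.1, 'q': array([-1.29091152e+00,  2.64703130e-01,  1.60527299e+00, -5.68294696e-06,
        1.27369177e+00, -3.68778176e-02]), 'joint_vel': array([-0.00100086, -0.00199008, -0.00102995, -0.00122801,  0.00037896,
       -0.00063101]), 'joint_torque': array([-1.01505079e-04, -5.16708577e+01, -3.68588948e+01, -4.57293220e-05,
        6.24230583e-03, -2.19712751e-05]), 'tool_pos': array([ 0.21009558, -0.64081515,  0.25505021]), 'tcp_rot': array([-3.10023815e+00, -4.95169743e-01,  4.03305254e-04]), 'wrist_force': array([ 0.36402527,  0.43735015, -0.94032912]), 'torque': array([-0.04500056,  0.05314637,  0.02701737]), 'width': 0.9963763368226782}
```

View pics/side0.png

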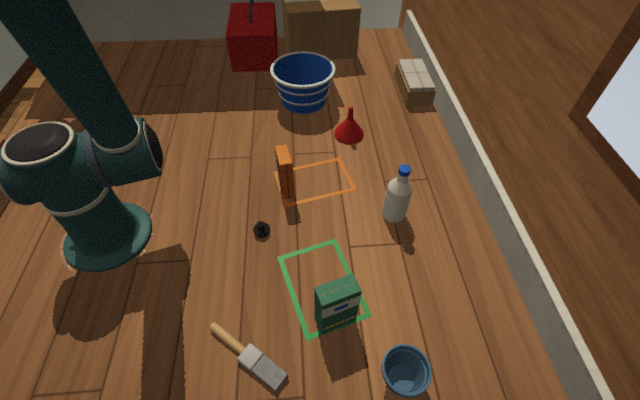

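View pics/top0.png

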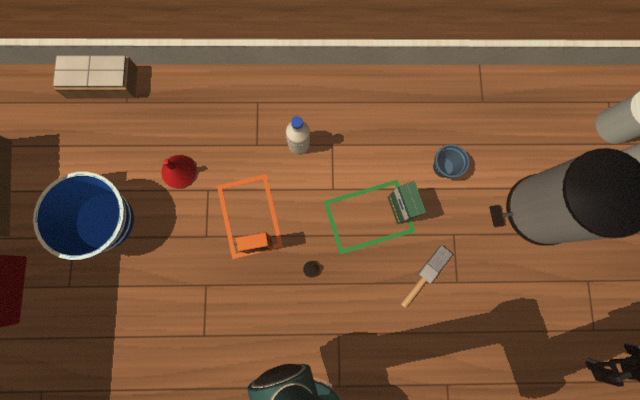

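The side view shows the hex case at (286,172) on the near end of the orange rectangle, and the carton at (337,303) on the near end of the green one. The top view shows the case at (253,242) and the carton at (406,202). The case should fall away from the robot (+x) and the carton towards +y. Next I measure their positions.

```bash
cat > h.py <<'E'
import numpy as np,cv2
def cloud(c):
    K,R,t,D=c["intrinsics"],c["R"],c["t"],c["depth"]
    v,u=np.mgrid[:400,:640]
    P=np.stack([(u-K[0,2])/K[0,0]*D,(v-K[1,2])/K[1,1]*D,D],-1)
    W=(P-t)@R
    W[D==0]=np.nan
    return W
def masks(c):
    h=cv2.cvtColor(c["pixels"],cv2.COLOR_RGB2HSV).astype(int)
    H,S,V=h[...,0],h[...,1],h[...,2]
    return {"orange":(H>=5)&(H<=13)&(S>190)&(V>120),"green":(H>50)&(H<85)&(S>100)&(V>40)}
E
python3 - <<'E'
import pickle
from h import *
d=pickle.load(open("c0.pkl","rb"))
for n in d:
    W=cloud(d[n]);M=masks(d[n])
    for k in M:
        m=M[k]&(W[...,0]>.3)&(W[...,0]<.8)&(np.abs(W[...,1])<.4)
        z=W[...,2]
        f=W[m&(abs(z)<.008)][:,:2].astype(np.float32)
        r=cv2.minAreaRect(f); print(n,k,"floor",len(f),r,cv2.boxPoints(r).round(3).tolist())
        zz=.14 if k=="orange" else .15
        g=W[(abs(z-zz)<.008)&(W[...,0]>.3)&(W[...,0]<.8)&(abs(W[...,1]-(.15 if k=="orange" else -.2))<.12)]
        if len(g)>5:
            r=cv2.minAreaRect(g[:,:2].astype(np.float32)); print("  top",len(g),np.median(g[:,2]),r,cv2.boxPoints(r).round(3).tolist())
E
```

```text
side orange floor 0 ((0.0, 0.0), (0.0, 0.0), 0.0) [[0.0, 0.0], [0.0, 0.0], [0.0, 0.0], [0.0, 0.0]]
  top 290 0.13939805703559174 ((0.4622456431388855, 0.12673890590667725), (0.03487832471728325, 0.07751307636499405), 10.147980690002441) [[0.43799999356269836, 0.16200000047683716], [0.4519999921321869, 0.0860000029206276], [0.4860000014305115, 0.09200000017881393], [0.4729999899864197, 0.1679999977350235]]
side green floor 883 ((0.5412867069244385, -0.1845252811908722), (0.15648111701011658, 0.22327497601509094), 15.963996887207031) [[0.4350000023841858, -0.0989999994635582], [0.4970000088214874, -0.31299999356269836], [0.6470000147819519, -0.27000001072883606], [0.5860000252723694, -0.0560000017285347]]
  top 927 0.14973408330406862 ((0.5634029507637024, -0.269867867231369), (0.08450238406658173, 0.04314301535487175), 17.31186866760254) [[0.5170000195503235, -0.2619999945163727], [0.5289999842643738, -0.30300000309944153], [0.6100000143051147, -0.27799999713897705], [0.597000002861023, -0.2370000034570694]]
top orange floor 111 ((0.5478119850158691, 0.15535123646259308), (0.209330171
[... 448 characters left out ...]
 [0.7649999856948853, 0.03200000151991844], [0.4490000009536743, 0.17599999904632568]]
top green floor 687 ((0.5432758927345276, -0.18379122018814087), (0.15605948865413666, 0.22200161218643188), 16.084716796875) [[0.43799999356269836, -0.0989999994635582], [0.49900001287460327, -0.31200000643730164], [0.6489999890327454, -0.26899999380111694], [0.5870000123977661, -0.0560000017285347]]
  top 581 0.14988839121134115 ((0.5646857619285583, -0.2702336013317108), (0.08376504480838776, 0.04378955066204071), 17.07245635986328) [[0.5180000066757202, -0.2619999945163727], [0.531000018119812, -0.30300000309944153], [0.6110000014305115, -0.27900001406669617], [0.5979999899864197, -0.2370000034570694]]
```

```bash
python3 - <<'E'
import pickle
from h import *
d=pickle.load(open("c0.pkl","rb"))
for n in d:
    c=d[n];W=cloud(c)
    h=cv2.cvtColor(c["pixels"],cv2.COLOR_RGB2HSV).astype(int)
    x,y,z=W[...,0],W[...,1],W[...,2]
    reg=(x>.4)&(x<.7)&(y>.03)&(y<.28)
    rgb=c["pixels"].astype(int)
    print(n,"floor z",np.nanmedian(z[reg]))
    m=reg&(abs(z)<.012)&(rgb[...,0]>170)&(h[...,1]>165)
    m=cv2.morphologyEx(m.astype(np.uint8),cv2.MORPH_OPEN,np.ones((2,2)))>0
    f=W[m][:,:2].astype(np.float32)
    r=cv2.minAreaRect(f);print(len(f),r,cv2.boxPoints(r).round(3).tolist())
    g=W[reg&(x<.52)&(abs(z-.14)<.006)]
    r=cv2.minAreaRect(g[:,:2].astype(np.float32));print(r)
    # feature positions
    for nm,(a,b) in {"funnel":((.6,.8),(.25,.4)),"bottle":((.65,.8),(-.02,.12)),"pot":((.6,.75),(-.45,-.3)),"stopper":((.35,.45),(-.05,.06)),"brush":((.25,.5),(-.4,-.22))}.items():
        q=(x>a[0])&(x<a[1])&(y>b[0])&(y<b[1])&(z>.012)
        if q.sum()>3: print(nm,W[q].min(0).round(3),W[q].max(0).round(3))
E
```

```text
side floor z 0.0001373709081189018
371 ((0.5476630926132202, 0.15045148134231567), (0.2138933688402176, 0.1445370614528656), 12.99935245513916) [[0.4269999861717224, 0.19699999690055847], [0.46000000834465027, 0.0560000017285347], [0.6679999828338623, 0.10400000214576721], [0.6359999775886536, 0.24500000476837158]]
((0.4621855616569519, 0.12699265778064728), (0.03483548387885094, 0.07699292153120041), 10.02414608001709)
funnel [0.628 0.31  0.012] [0.717 0.377 0.111]
bottle [ 0.722 -0.018  0.012] [0.784 0.037 0.182]
pot [ 0.636 -0.45   0.012] [ 0.729 -0.36   0.078]
stopper [ 0.374 -0.041  0.012] [0.416 0.001 0.04 ]
brush [ 0.289 -0.4    0.012] [ 0.456 -0.263  0.024]
top floor z 0.00032345794704016133
895 ((0.5462762713432312, 0.1518513709306717), (0.21817244589328766, 0.1436973214149475), 15.89909553527832) [[0.421999990940094, 0.19099999964237213], [0.460999995470047, 0.05299999937415123], [0.6710000038146973, 0.11299999803304672], [0.6320000290870667, 0.25099998712539673]]
((0.4639156460762024, 0.12740369141101837), (0.035214029252529144, 0.07611679285764694), 9.905197143554688)
funnel [0.628 0.312 0.012] [0.722 0.398 0.113]
bottle [ 0.724 -0.015  0.012] [0.781 0.047 0.184]
pot [ 0.637 -0.45   0.012] [ 0.729 -0.359  0.079]
stopper [ 0.374 -0.04   0.012] [0.418 0.004 0.041]
brush [ 0.289 -0.4    0.012] [ 0.455 -0.262  0.027]
```

```bash
python3 - <<'E'
import pickle
from h import *
d=pickle.load(open("c0.pkl","rb"))
W=cloud(d["top"])
for u,v in [(600,200),(540,210),(495,215),(600,170),(620,120),(610,365),(632,355),(450,350)]: print(u,v,W[v,u].round(3))
c=d["top"]
p=c["R"]@np.array([.21,-.641,.256])+c["t"];p=c["intrinsics"]@p;print(p[:2]/p[2])
E
```

```text
600 200 [ 0.536 -0.638  0.287]
540 210 [ 0.534 -0.586  0.154]
495 215 [ 0.538 -0.53   0.036]
600 170 [ 0.604 -0.653  0.28 ]
620 120 [ 0.794 -0.877  0.09 ]
610 365 [ 0.206 -0.598  0.308]
632 355 [ 0.156 -0.891 -0.002]
450 350 [ 0.176 -0.393 -0.003]
[611.37325925 356.6019313 ]
```

Request:
servo_tool --moves '[[130,[0.022,-0.03,0],0],[130,[0.024,-0.03,0],0],[130,[0.024,-0.03,0],0],[130,[0.024,-0.03,0],0],[130,[0.024,-0.03,0],0],[130,[0.024,-0.03,0],0],[130,[0.024,-0.03,0],0],[130,[0.024,-0.03,0],0]]' --newtons 30

```text
time: 0.77
tool_pos: [0.3149, -0.3473, 0.2478]
tcp_rot: [-3.096, -0.476, 0.006]
wrist_force: [-0.4, -0.1, 0.1]
width: 0.487
```

Request:
servo_tool --moves '[[130,[0.022,-0.026,-0.001],0],[130,[0.022,-0.026,-0.001],0],[130,[0.022,-0.026,-0.001],0.02],[130,[0.022,-0.026,-0.001],0.02],[130,[0.022,-0.026,-0.001],0.02],[130,[0.022,-0.026,-0.001],0.02],[130,[0.022,-0.026,-0.001],0.02],[130,[0.02,-0.026,-0.001],0.02]]'

```text
time: 1.43
tool_pos: [0.4273, -0.0849, 0.2548]
tcp_rot: [-3.118, -0.278, 0.01]
wrist_force: [0.4, -0.5, 0.2]
width: 0.494
```

Request:
servo_tool --moves '[[130,[0.001,-0.03,0],0],[130,[0.002,-0.03,0],0],[130,[0.002,-0.03,0],0],[130,[0.002,-0.03,0],0],[130,[0.002,-0.03,0],0],[130,[0.002,-0.03,0],0],[130,[0.002,-0.02,0],0],[130,[0,0,0],0]]'

```text
time: 2.1
tool_pos: [0.4023, 0.1288, 0.2553]
tcp_rot: [-3.115, -0.286, 0.012]
wrist_force: [0.4, 0.1, -0.1]
width: 0.49
```

```bash
cat > st.py <<'E'
from workcell import bot
from h import *
import sys
from scipy.spatial.transform import Rotation as Ro
s=bot.read_state();R=Ro.from_rotvec(s["tcp_rot"]).as_matrix()
psi=np.arctan2(R[1,0],R[0,0]);print("t",round(s["time"],2),"pos",s["tool_pos"].round(4),"psi",psi.round(3),"z",R[:,2].round(3),"F",s["wrist_force"].round(1),"w",round(s["width"],3))
def face(c,yaw,half):
    c=np.array(c);x=np.array([np.cos(yaw),np.sin(yaw)]);y=np.array([-x[1],x[0]])
    r=s["tool_pos"][:2]-c; return "tcp ahead of rear face",round(r@x+half,4),"lateral",round(r@y,4)
print("hex",face((.463,.127),.175,.0175)," carton",face((.564,-.270),1.87,.021))
def to(p):
    d=np.array(p)-s["tool_pos"];print("tool shift",(R.T@d).round(4))
if len(sys.argv)>3: to([float(a) for a in sys.argv[1:4]])
E
python3 st.py .4065 .117 .147
```

```text
t 2.1 pos [0.4023 0.1288 0.2553] psi 0.183 z [-0.009  0.013 -1.   ] F [ 0.4  0.1 -0.1] w 0.49
hex ('tcp ahead of rear face', np.float64(-0.0419), 'lateral', np.float64(0.0123))  carton ('tcp ahead of rear face', np.float64(0.4497), 'lateral', np.float64(0.037))
tool shift [0.0027 0.0139 0.1081]
```

Request:
servo_tool --moves '[[130,[0,0.006,0.015],0],[130,[0,0.006,0.02],0],[130,[0,0,0.02],0],[130,[0,0,0.02],0],[130,[0,0,0.02],0],[130,[0,0,0.012],0],[130,[0,0,0],0],[130,[0,0,0],0]]'

```text
time: 2.77
tool_pos: [0.4027, 0.1154, 0.1435]
tcp_rot: [-3.117, -0.295, 0.012]
wrist_force: [0.9, -0.7, -0.5]
width: 0.49
```

```bash
python3 st.py .4065 .117 .147; python3 - <<'E'
from workcell import bot
import cv2
c=bot.read_camera("side");cv2.imwrite("pics/s1.png",cv2.resize(c["pixels"][90:260,200:420,::-1],None,fx=3,fy=3))
E
```

```text
t 2.77 pos [0.4027 0.1154 0.1435] psi 0.189 z [-0.009  0.01  -1.   ] F [ 0.9 -0.7 -0.5] w 0.49
hex ('tcp ahead of rear face', np.float64(-0.0439), 'lateral', np.float64(-0.0009))  carton ('tcp ahead of rear face', np.float64(0.4368), 'lateral', np.float64(0.0405))
tool shift [ 0.004  -0.0009 -0.0035]
```

View pics/s1.png

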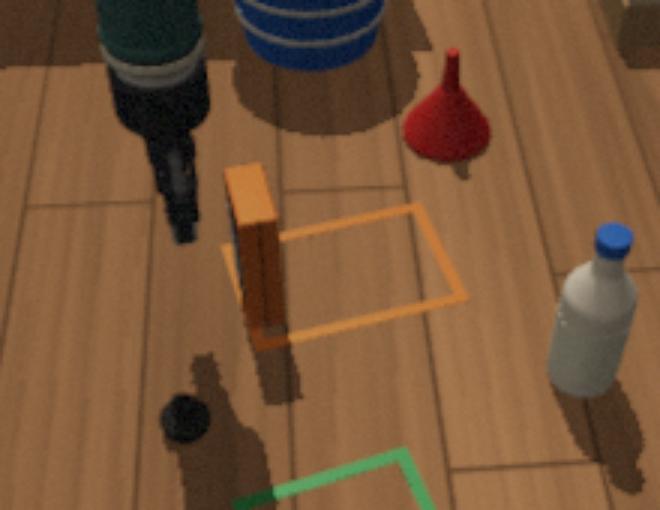

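Request:
servo_tool --moves '[[130,[0.008,0,0],0],[130,[0.008,0,0],0],[130,[0.008,0,0],0],[130,[0.006,0,0],0],[130,[0.006,0,0],0],[130,[0.006,0,0],0],[130,[0.006,0,0],0],[130,[0.006,0,0],0]]'

```text
time: 3.48
tool_pos: [0.4651, 0.1267, 0.1487]
tcp_rot: [-3.116, -0.295, -0.002]
wrist_force: [-0.4, -0.2, 0.6]
width: 0.49
```

```bash
python3 st.py; python3 - <<'E'
from workcell import bot
import cv2
c=bot.read_camera("side");cv2.imwrite("pics/s2.png",cv2.resize(c["pixels"][90:260,200:420,::-1],None,fx=3,fy=3))
E
```

```text
t 3.48 pos [0.4651 0.1267 0.1487] psi 0.189 z [ 0.     0.011 -1.   ] F [-0.4 -0.2  0.6] w 0.49
hex ('tcp ahead of rear face', np.float64(0.0195), 'lateral', np.float64(-0.0007))  carton ('tcp ahead of rear face', np.float64(0.4292), 'lateral', np.float64(-0.0224))
```

View pics/s2.png

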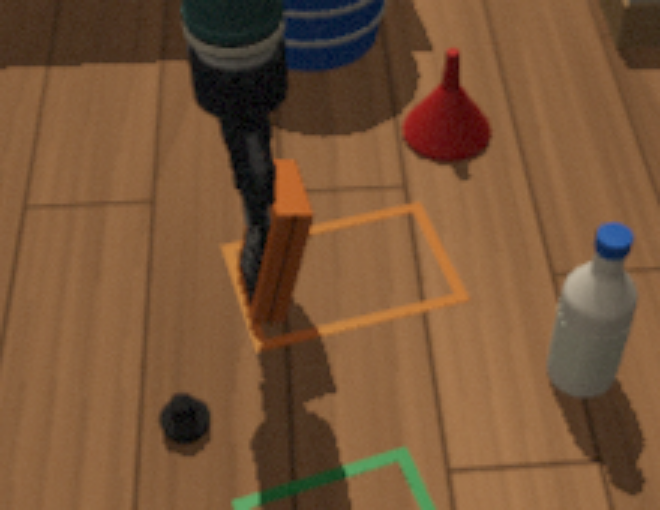

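The case is tilting at crop (285,240), close to its balance point. I continue.

Request:
servo_tool --moves '[[130,[0.006,0,0],0],[130,[0.006,0,0],0],[130,[0.006,0,0],0],[130,[0.004,0,0],0],[130,[0,0,0],0],[130,[0,0,-0.01],0],[130,[0,0,-0.02],0],[130,[0,0,-0.03],0]]'

```text
time: 4.2
tool_pos: [0.4852, 0.1299, 0.2034]
tcp_rot: [-3.118, -0.295, 0.021]
wrist_force: [0.2, 0.1, 0.3]
width: 0.483
```

```bash
python3 st.py; python3 - <<'E'
from workcell import bot
import cv2
c=bot.read_camera("side");cv2.imwrite("pics/s3.png",cv2.resize(c["pixels"][90:260,200:420,::-1],None,fx=3,fy=3))
E
```

```text
t 4.2 pos [0.4852 0.1299 0.2034] psi 0.189 z [-0.014  0.008 -1.   ] F [0.2 0.1 0.3] w 0.483
hex ('tcp ahead of rear face', np.float64(0.0398), 'lateral', np.float64(-0.001))  carton ('tcp ahead of rear face', np.float64(0.4263), 'lateral', np.float64(-0.0425))
```

View pics/s3.png

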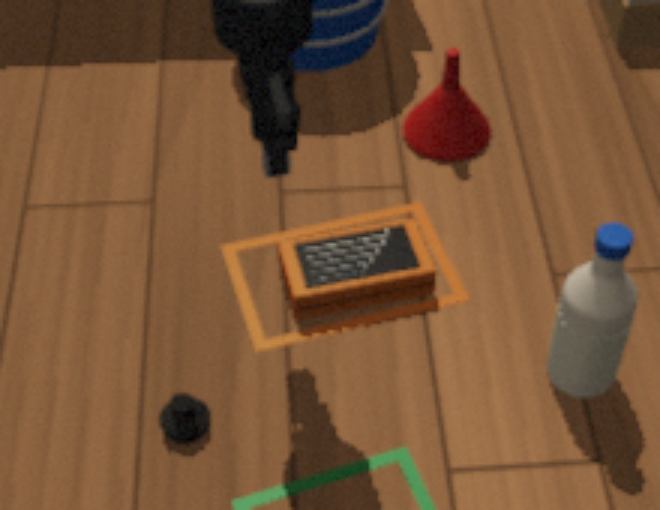

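The case lies flat at crop (360,265) in the orange rectangle. I measure its footprint against the tape.

```bash
cat > chk.py <<'E'
from workcell import bot
from h import *
zones={"hex":((.547,.151),np.radians(13.3),.095,.060,.035),"carton":((.5423,-.184),np.radians(106.0),.1,.067,.042)}
for n in("side","top"):
    c=bot.read_camera(n);W=cloud(c);x,y,z=W[...,0],W[...,1],W[...,2]
    for k,(o,a,hx,hy,h) in zones.items():
        ex=np.array([np.cos(a),np.sin(a)]);ey=np.array([-ex[1],ex[0]])
        q=(W[...,:2]-o);L=np.stack([q@ex,q@ey],-1)
        m=(abs(L[...,0])<.14)&(abs(L[...,1])<.1)&(abs(z-h)<.006)
        if m.sum()>50:
            l=L[m];r=cv2.minAreaRect(l.astype(np.float32));print(n,k,m.sum(),"min",l.min(0).round(3),"max",l.max(0).round(3),"inner",hx,hy,r)
E
python3 chk.py; python3 st.py .58 -.331 .256
```

```text
side hex 964 min [-0.063 -0.051] max [0.079 0.035] inner 0.095 0.06 ((0.007592640817165375, -0.008273977786302567), (0.08074861019849777, 0.14018984138965607), 87.34514617919922)
side carton 92 min [-0.111 -0.036] max [-0.071  0.046] inner 0.1 0.067 ((-0.10571170598268509, 0.012071579694747925), (0.09071357548236847, 0.035173214972019196), 65.00818634033203)
top hex 169 min [-0.061 -0.05 ] max [ 0.078 -0.015] inner 0.095 0.06 ((0.007678605616092682, -0.04102715104818344), (0.027570564299821854, 0.13995303213596344), 79.73646545410156)
t 4.35 pos [0.4895 0.1307 0.2087] psi 0.189 z [-0.002  0.011 -1.   ] F [ 0.6 -0.1  0.1] w 0.491
hex ('tcp ahead of rear face', np.float64(0.0442), 'lateral', np.float64(-0.0009))  carton ('tcp ahead of rear face', np.float64(0.4259), 'lateral', np.float64(-0.0469))
tool shift [ 0.0023  0.47   -0.0525]
```

Request:
servo_tool --moves '[[150,[0,0,-0.025],-0.12],[150,[0,0,-0.025],-0.12],[150,[0,0,0],-0.12],[150,[0,0,0],-0.12],[150,[0,0,0],-0.12],[150,[0,0,0],-0.12],[150,[0,0,0],-0.12],[150,[0,0,0],-0.12]]'

```text
time: 5.02
tool_pos: [0.4846, 0.1292, 0.2584]
tcp_rot: [-2.595, -1.748, 0.003]
wrist_force: [-0.3, -0.0, -0.3]
width: 0.409
```

Request:
servo_tool --moves '[[140,[0,0,0],-0.12],[140,[0,0,0],-0.12],[140,[0,0,0],-0.12],[140,[0,0,0],-0.12],[140,[0,0,0],-0.12],[140,[0,0,0],-0.12],[140,[0,0,0],0],[140,[0,0,0],0]]'

```text
time: 5.68
tool_pos: [0.4784, 0.128, 0.2527]
tcp_rot: [-1.769, -2.57, 0.009]
wrist_force: [-0.7, -0.0, 0.3]
width: 0.45
```

```bash
python3 st.py .583 -.331 .256;python3 -c "
from workcell import bot;print(bot.read_state()['q'])"
```

```text
t 5.68 pos [0.4784 0.128  0.2527] psi 1.936 z [-0.021  0.007 -1.   ] F [-0.7 -0.   0.3] w 0.45
hex ('tcp ahead of rear face', np.float64(0.0329), 'lateral', np.float64(-0.0017))  carton ('tcp ahead of rear face', np.float64(0.4265), 'lateral', np.float64(-0.0355))
tool shift [-0.466  -0.0663 -0.0087]
[ 0.20385069 -0.0659513   1.97155185  0.01172818  1.25502493 -0.16497333]
```

Request:
servo_tool --moves '[[140,[-0.032,-0.003,-0.001],0.02],[140,[-0.036,-0.003,-0.001],0.02],[140,[-0.036,-0.003,-0.001],0.02],[140,[-0.036,-0.003,-0.001],0],[140,[-0.036,-0.003,-0.001],0],[140,[-0.036,-0.003,-0.001],0],[140,[-0.036,-0.003,-0.001],0],[140,[-0.03,-0.003,-0.001],0]]'

```text
time: 6.35
tool_pos: [0.5393, -0.1482, 0.2546]
tcp_rot: [-1.866, -2.495, 0.01]
wrist_force: [0.9, 0.8, 0.3]
width: 0.446
```

```bash
python3 st.py .5835 -.333 .256
```

```text
t 6.35 pos [ 0.5393 -0.1482  0.2546] psi 1.857 z [-0.025  0.01  -1.   ] F [0.9 0.8 0.3] w 0.446
hex ('tcp ahead of rear face', np.float64(0.0447), 'lateral', np.float64(-0.2843))  carton ('tcp ahead of rear face', np.float64(0.1447), 'lateral', np.float64(-0.0123))
tool shift [-0.1897 -0.0099 -0.0044]
```

Request:
servo_tool --moves '[[140,[-0.03,-0.002,-0.001],0],[140,[-0.034,-0.002,-0.001],0],[140,[-0.034,-0.002,-0.001],0],[140,[-0.034,-0.002,-0.001],0],[140,[-0.032,-0.002,-0.001],0],[140,[-0.02,0,0],0],[140,[0,0,0],0],[140,[0,0,0],0]]'

```text
time: 7.02
tool_pos: [0.5784, -0.3444, 0.2526]
tcp_rot: [-1.908, -2.458, 0.013]
wrist_force: [-0.1, 1.1, -0.2]
width: 0.45
```

```bash
python3 st.py .5835 -.333 .155
```

```text
t 7.02 pos [ 0.5784 -0.3444  0.2526] psi 1.821 z [-0.029  0.011 -1.   ] F [-0.1  1.1 -0.2] w 0.45
hex ('tcp ahead of rear face', np.float64(0.0491), 'lateral', np.float64(-0.4843))  carton ('tcp ahead of rear face', np.float64(-0.0544), 'lateral', np.float64(0.0081))
tool shift [0.008  0.0102 0.0975]
```

Request:
servo_tool --moves '[[140,[0.003,0.005,0.015],-0.05],[140,[0.003,0.005,0.02],0],[140,[0,0,0.02],0],[140,[0,0,0.02],0],[140,[0,0,0.018],0],[140,[0,0,0.006],0],[140,[0,0,0],0],[140,[0,0,0],0]]'

```text
time: 7.68
tool_pos: [0.5828, -0.3263, 0.1509]
tcp_rot: [-1.853, -2.497, 0.009]
wrist_force: [0.2, 0.2, 0.6]
width: 0.454
```

```bash
python3 st.py .5835 -.333 .155; python3 - <<'E'
from workcell import bot
import cv2
c=bot.read_camera("side");cv2.imwrite("pics/s4.png",cv2.resize(c["pixels"][200:400,200:450,::-1],None,fx=3,fy=3))
E
```

```text
t 7.68 pos [ 0.5828 -0.3263  0.1509] psi 1.864 z [-0.03   0.015 -0.999] F [0.2 0.2 0.6] w 0.454
hex ('tcp ahead of rear face', np.float64(0.0566), 'lateral', np.float64(-0.4672))  carton ('tcp ahead of rear face', np.float64(-0.0383), 'lateral', np.float64(-0.0014))
tool shift [-0.0065 -0.0014 -0.0042]
```

View pics/s4.png

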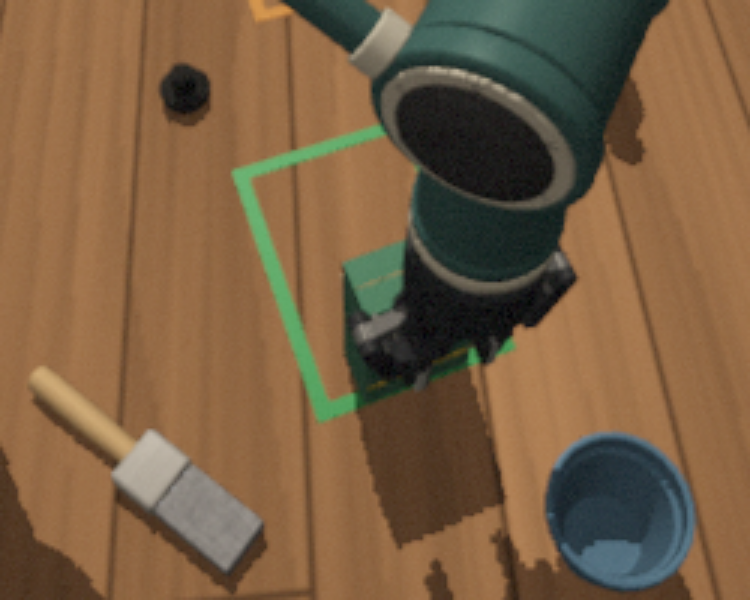

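Request:
servo_tool --moves '[[140,[0.008,0,0],0],[140,[0.008,0,0],0],[140,[0.006,0,0],0],[140,[0.006,0,0],0],[140,[0.006,0,0],0],[140,[0.006,0,0],0],[140,[0.006,0,0],0],[140,[0.006,0,0],0]]'

```text
time: 8.4
tool_pos: [0.5701, -0.2738, 0.16]
tcp_rot: [-1.862, -2.506, 0.007]
wrist_force: [0.4, -0.8, 0.1]
width: 0.452
```

```bash
python3 st.py ; python3 - <<'E'
from workcell import bot
import cv2
c=bot.read_camera("side");cv2.imwrite("pics/s5.png",cv2.resize(c["pixels"][200:400,200:450,::-1],None,fx=3,fy=3))
E
```

```text
t 8.4 pos [ 0.5701 -0.2738  0.16  ] psi 1.864 z [-0.019  0.008 -1.   ] F [ 0.4 -0.8  0.1] w 0.452
hex ('tcp ahead of rear face', np.float64(0.0532), 'lateral', np.float64(-0.4133))  carton ('tcp ahead of rear face', np.float64(0.0156), 'lateral', np.float64(-0.0047))
```

View pics/s5.png

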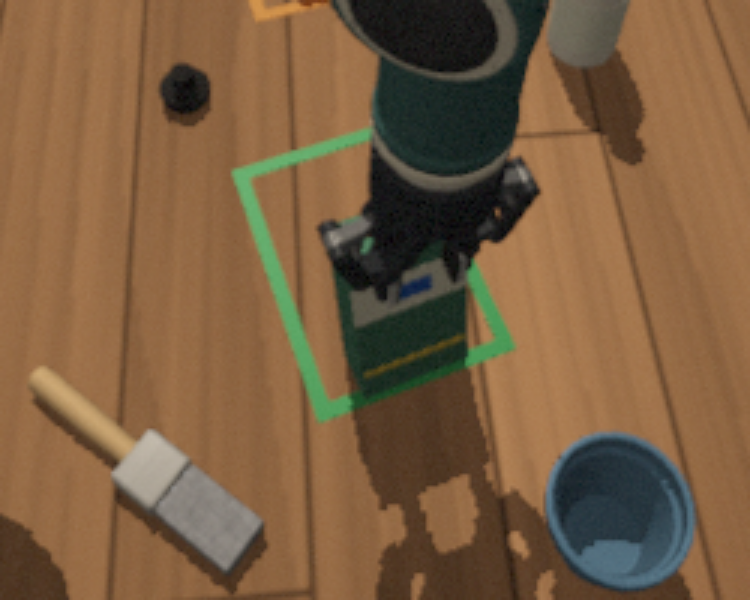

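The carton is tilting evenly, with its foot at crop (415,380). I continue past the balance point and then lift.

Request:
servo_tool --moves '[[140,[0.006,0,0.002],0],[140,[0.006,0,0.002],0],[140,[0.006,0,0.002],0],[140,[0.006,0,0.001],0],[140,[0.003,0,0],0],[140,[0,0,0],0],[140,[0,0,-0.01],0],[140,[0,0,-0.03],0]]'

```text
time: 9.12
tool_pos: [0.5564, -0.2409, 0.1852]
tcp_rot: [-1.85, -2.493, 0.011]
wrist_force: [-0.4, -0.6, -0.6]
width: 0.447
```

```bash
python3 st.py ; python3 chk.py; python3 - <<'E'
from workcell import bot
import cv2
c=bot.read_camera("side");cv2.imwrite("pics/s6.png",cv2.resize(c["pixels"][200:400,200:450,::-1],None,fx=3,fy=3))
E
```

```text
t 9.12 pos [ 0.5564 -0.2409  0.1852] psi 1.864 z [-0.034  0.016 -0.999] F [-0.4 -0.6 -0.6] w 0.447
hex ('tcp ahead of rear face', np.float64(0.0454), 'lateral', np.float64(-0.3785))  carton ('tcp ahead of rear face', np.float64(0.0511), 'lateral', np.float64(-0.0013))
side hex 268 min [-0.064 -0.046] max [-0.012  0.031] inner 0.095 0.06 ((-0.03675562143325806, -0.007010854780673981), (0.07648992538452148, 0.051911137998104095), 87.82466125488281)
side carton 1415 min [-0.067 -0.037] max [0.086 0.05 ] inner 0.1 0.067 ((0.009935274720191956, 0.006357941776514053), (0.15173093974590302, 0.08443468809127808), 1.6786019802093506)
top hex 1385 min [-0.061 -0.05 ] max [0.081 0.031] inner 0.095 0.06 ((0.009784527122974396, -0.009475432336330414), (0.07590703666210175, 0.1404913365840912), 86.77039337158203)
top carton 1630 min [-0.067 -0.038] max [0.085 0.048] inner 0.1 0.067 ((0.008618690073490143, 0.00456659123301506), (0.15058094263076782, 0.08412667363882065), 1.4257137775421143)
```

View pics/s6.png

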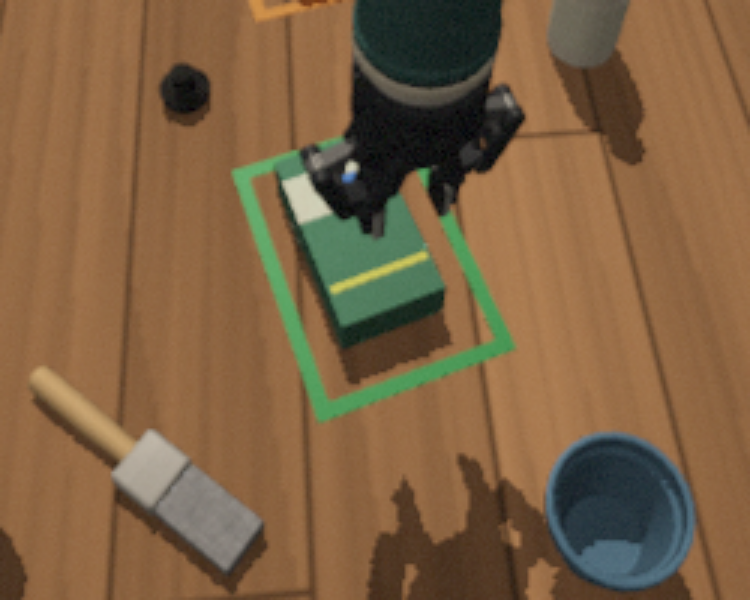

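Both boxes are lying inside their rectangles. I lift well clear.

Request:
servo_tool --moves '[[140,[0,0,-0.03],0],[140,[0,0,-0.03],0],[140,[0,0,-0.03],0],[140,[-0.01,0,-0.02],0],[140,[-0.01,0,-0.01],0],[140,[0,0,0],0],[140,[0,0,0],0],[140,[0,0,0],0]]'

```text
time: 9.93
tool_pos: [0.5681, -0.2647, 0.314]
tcp_rot: [-1.859, -2.499, 0.008]
wrist_force: [-0.1, 0.4, -0.5]
width: 0.45
```

```bash
python3 st.py ; python3 chk.py; python3 - <<'E'
from workcell import bot
import cv2,pickle
from h import *
d=pickle.load(open("c0.pkl","rb"))
c=bot.read_camera("side");cv2.imwrite("pics/s7.png",c["pixels"][:,:,::-1])
W=cloud(c);x,y,z=W[...,0],W[...,1],W[...,2]
for nm,(a,b) in {"funnel":((.6,.8),(.25,.4)),"bottle":((.65,.8),(-.02,.12)),"pot":((.6,.75),(-.45,-.3)),"stopper":((.35,.45),(-.05,.06)),"brush":((.25,.5),(-.4,-.22))}.items():
    q=(x>a[0])&(x<a[1])&(y>b[0])&(y<b[1])&(z>.012)&(z<.2)
    if q.sum()>3: print(nm,W[q].min(0).round(3),W[q].max(0).round(3))
E
```

```text
t 9.93 pos [ 0.5681 -0.2647  0.314 ] psi 1.863 z [-0.025  0.012 -1.   ] F [-0.1  0.4 -0.5] w 0.45
hex ('tcp ahead of rear face', np.float64(0.0527), 'lateral', np.float64(-0.404))  carton ('tcp ahead of rear face', np.float64(0.0249), 'lateral', np.float64(-0.0054))
side hex 586 min [-0.064 -0.048] max [0.031 0.033] inner 0.095 0.06 ((-0.016740011051297188, -0.007241193205118179), (0.07899267971515656, 0.09092029184103012), 86.52808380126953)
side carton 2102 min [-0.066 -0.037] max [0.085 0.05 ] inner 0.1 0.067 ((0.009765014052391052, 0.006351172924041748), (0.15221820771694183, 0.08439537137746811), 1.4765640497207642)
top hex 1389 min [-0.062 -0.05 ] max [0.081 0.032] inner 0.095 0.06 ((0.009781859815120697, -0.009334266185760498), (0.07615337520837784, 0.13985426723957062), 86.73590087890625)
top carton 1648 min [-0.068 -0.039] max [0.085 0.048] inner 0.1 0.067 ((0.00865299254655838, 0.004563536494970322), (0.15067893266677856, 0.08401251584291458), 1.4074300527572632)
bottle [ 0.722 -0.018  0.012] [0.784 0.038 0.182]
pot [ 0.636 -0.45   0.012] [ 0.729 -0.36   0.078]
stopper [ 0.373 -0.04   0.012] [ 0.416 -0.001  0.04 ]
brush [ 0.289 -0.4    0.012] [ 0.456 -0.263  0.024]
```

View pics/s7.png

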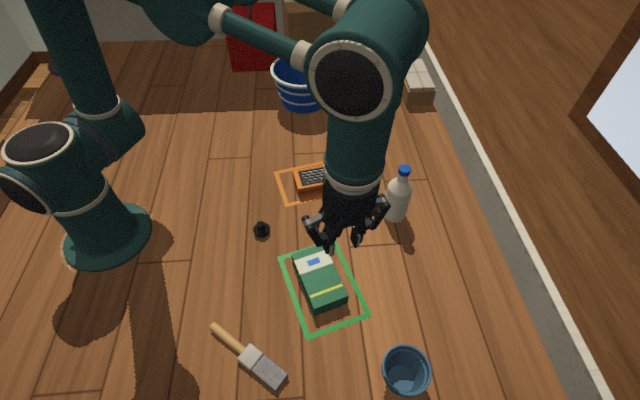

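The case at (312,178) and the carton at (322,278) lie flat inside the tape, and the gripper hangs well above everything. I hand in.

```bash
python3 -c "
from workcell import bot;print(bot.finish_job())"
```

```text
the job is handed in; nothing more can be done
None
```

I pushed the hex key case over first, then the carton, each with the half-closed fingertips near its top. Both now lie on a broad side inside their taped rectangles, and I handed the job in at about 10 s of the 38 s allowed.

- **Hex key case:** the top camera puts it about 10 mm or more inside the tape on every side, and 3° off the rectangle's axis. In the last side picture the arm hid part of the case, but the part in view agreed.
- **Carton:** both cameras put it about 15 mm or more inside the tape, and 1.5° off the axis.
- **Other things:** the bottle, pot, stopper and brush measured within 1–2 mm of where they started. I could not re-measure the funnel at the end because the arm hid it. In the picture taken after the case fell it looked unmoved, and the arm did not go near it after that.
- **Arm:** it finished with the fingertips about 0.29 m above the floor, touching nothing. The wrist force was about 1 N or less at every reading.

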